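# Lamp back over the console, screw jar round to the front

### The job

I am about to open up the green console, but the lamp's head hangs over the jar carousel and keeps you from its handle: first swing the lamp round until its head is over the middle of the console and let it stay there. Then turn the carousel by the wooden handle on top of its post, keeping off the glass jars, until the jar with the orange lid stands at the front, straight behind the brass drawer knob of the base, and finish still gripping the handle so that the carousel cannot turn while I unscrew the lid. Keep all the jars standing on the tray and leave everything else on the shelf where it lies.

Things in the scene. Friction and masses are not known exactly. Their poses are not given: they have to be found in the camera images.
- lamp: White swing-arm LED lamp, fixed. Origin: centre of the underside of its round foot (120 mm across); axes as the world's. A post 16 mm thick rises to 263 mm; the arm, a 12 mm tube 228 mm above the shelf, swivels round it and carries a flat round head, 90 mm across, 216 to 240 mm above the shelf, its centre 270 mm from the post's axis.
- lamp_arm (a joint): Swivel of the lamp's arm round its post, rad, -1.7 to 1.7. At 0 the arm points from the post along world -x, towards the robot; growing values turn it counter-clockwise seen from above: the head lies at post + 0.270*(-cos q, -sin q). The swivel is stiff: about 2 N sideways at the head moves it, and it stays where it is left.
- lamp_knob (a point): Middle of the black finger knob on top of the lamp's head, straight above the head's centre: an upright cylinder 18 mm across and 28 mm tall, 240 to 268 mm above the shelf; this point is 256 mm above the shelf. Above the head's top (240 mm) nothing stands within 60 mm of the knob. Can be pinched from above or pushed.
- console: Transparent green game console with rounded edges, 150 x 180 x 54 mm, loose, 0.8 kg. Origin: centre of its underside. It lies roughly within 30 mm of the circle that the lamp's head travels.
- carousel_base: Fixed square bamboo base (230 x 230 x 36 mm) of the jar carousel, with a drawer that stays shut. Origin: centre of its underside, on the carousel's turning axis. Its own -x side is the front: the drawer front, with a brass knob that sticks out 24 mm. A jar standing at the front is at about (-80, 0) mm in this frame.
- carousel (a joint): Turning angle of the carousel on its base, rad, about the vertical axis through the base's origin, growing counter-clockwise seen from above; it reads 0 wherever the tray starts; no end stops. It turns lightly (0.03 N m). A round tray 230 mm across with a rim 16 mm high, its floor 48 mm above the shelf, carries four jars; a 16 mm steel post in its middle bears the handle.
- carousel_handle: Bamboo paddle on top of the carousel's post, turning with the tray: 60 mm along its own x, 14 mm thick along its y, 38 mm tall. Origin: its centre, on the turning axis, 170 mm above the shelf (it spans 151 to 189 mm). Its x, y turn with the tray. Pinch it from above across its 14 mm; the jars' tops are 30 mm below its underside.
- jar_orange: The marked jar: glass, 52 mm across and 72 mm tall, with an orange screw-top lid (48 mm across) and an orange band, full of screws. Loose, about 0.13 kg, standing on the carousel's tray with its centre about 80 mm from the turning axis, at any of the four places. Origin: centre of its underside.
- jar_grey_a: One of the three other jars on the tray: the same glass jar with a grey lid, loose. Origin: centre of its underside.
- jar_grey_b: One of the three other jars on the tray: the same glass jar with a grey lid, loose. Origin: centre of its underside.
- jar_grey_c: One of the three other jars on the tray: the same glass jar with a grey lid, loose. Origin: centre of its underside.
- cartridge_0: Grey game cartridge, 76 x 112 x 18 mm, loose, lowest of a stack of three. Origin: centre of its underside. Leave alone.
- cartridge_1: Grey game cartridge, 76 x 112 x 18 mm, loose, middle of a stack of three. Origin: centre of its underside. Leave alone.
- cartridge_2: Grey game cartridge, 76 x 112 x 18 mm, loose, top of a stack of three. Origin: centre of its underside. Leave alone.
- controller_grip: Dark blue hard silicone grip for a controller, about 100 x 165 x 36 mm, loose. Origin: on its underside. Leave alone.
- mushroom: White ceramic mushroom figurine, 62 mm across, 64 mm tall, loose. Origin: centre of its underside. Leave alone.
- screwdriver: Small screwdriver, 160 mm long, loose, lying on the shelf. Origin: on its axis. Leave alone.
Mind the look-alikes: they are no part of the job. Leave any blue or purple look-alike of the jar_grey_c alone.

How it is judged:
By the outcome, as a careful person would: the job done as asked, in the order asked, and still so for the second after the job is handed in, while the arm keeps its last pose, push and grip.
It also fails if it takes over 67 s, if anything falls off the work surface, if the arm or the gripper's body presses on something with over 40 N, if the wrist force passes 120 N, or if a joint passes its speed limit or range.

### The arm

A 6-joint arm with a two-finger parallel gripper is mounted at the origin on the work surface. World frame = base frame: x ahead of the robot, y to its left, z up, the work surface at z = 0. Lengths are in mm, angles in rad, forces in N, time in s.
With the tool pointing down it reaches from about 275 to 1000 mm from the base axis. Payload 8.4 kg.
Tool frame: the origin (TCP) lies on the centre line of the jaws, within the pads' length; the fingertips stand 25 mm ahead of it and the grasp point (between the pads) lies 6 mm ahead of it; z points along the fingers, y is the line along which they close (so a half turn about z gives the same grasp; the last joint's range is limited). The gripper opens to 85 mm and grips with 20 to 120 N. Pads are 22 mm wide; open, the fingers measure 114 mm over their backs; the gripper's body (76 mm by 85 mm) begins 54 mm behind the grasp point. The pads swing forward as they close: fully open they stand 13 mm farther back than shut.
Start: joints at [1.203, 0.353, 1.633, -0, 1.155, -0.002], TCP at [223.559, 583.652, 256.281] pointing down, gripper open.
Joint ranges: [-2.63, 2.63], [-0.92, 2.1], [0.06, 2.66], [-1.3, 4.44], [0, 2.69], [-3.02, 3.02]. Speed limits (rad/s): [2.22, 2.22, 2.79, 3.14, 3.14, 3.14].

### API

Orientations are given as [roll, pitch, yaw] about the fixed x, y, z axes, in that order (R = Rz(yaw) Ry(pitch) Rx(roll)).
In Python, from rig import r gives the robot as it stands.
- The arm moves only by the shell command python3 -m jog 'ROWS' [FORCE]. ROWS is JSON, a list of rows, each a list of 3 entries, a list of its own where there are three numbers: the turn, a rotation vector about the tool's x, y, z in rad, then the shift along the tool's x, y, z in m, then the opening, from -1 (shut) to 1 (fully open). In form: [[[rx, ry, rz], [x, y, z], gripper], ...]. A call has 1 to 12 rows; each row shifts and turns the commanded pose from where the row before left it, along the tool's axes as they then stand; what a row does not reach is not made up. A row lasts 1/10 s, in which the tool goes at most 50 mm and 8.59 degrees, less where a joint would pass 70% of its speed; a pose out of reach is approached as far as the arm can. A call with a gripper value outside its range is refused whole. The fingers move at their own pace and stop on an object; FORCE is the grip in N (left out, the last holds). Time passes only in rows, so rows that do not move let the fingers close. It gives the time, the measured TCP pose, the force, the opening and the grip force at its end, in the units of the state.
- r.sense(): the state, without advancing time (a new reading comes with each control period).
- r.grab_frame(name): name is "scene" or "top" or "wrist"; returns the picture (480x640x3 uint8, red, green, blue); there is no depth.
- r.camera_params(name): a dict with "fx", "fy", "cx", "cy" (pixels), "rvec" (rotation vector, rad) and "tvec" (3), from world to camera coordinates, as OpenCV has them; the wrist camera has in their place "hand_eye" (4x4, takes a point from camera to tool coordinates, whose origin is the TCP and whose axes are the flange's). Camera axes: x right, y down, z forward; pixel columns grow to the right and rows downward; lengths in mm; the calibration is good to about 2 mm. A picture is of the moment at which its call begins: read the wrist's pose just before it. camera_params takes no time and is no camera call.
- r.sign_off(): hands the job in; it is judged then, once.
The state is a dict: "clock": time; "qpos": joint angles; "qvel": joint speeds; "joint_efforts": joint torques, N m; "eef_pos": TCP position; "tcp_rot": TCP orientation; "contact_force": force on the tool from outside, world axes, zero at the start; "wrist_torque": the same for the moment, N m; "opening": opening from 0.0 (shut) to 1.0 (fully open); "grasp_force": force on a finger pad.
Only numpy, scipy, OpenCV 4.12 (cv2) and the standard library are available. Lean on these libraries where they do the work, as an engineer would, in place of code of your own. Each camera call takes 0.05 s, during which the arm holds its last target. There are 200 camera calls.

## Working session

There is one attempt and no reset: what is moved stays moved. The work goes in short steps, Python scripts to look and compute and a shell command to move; the robot and the scene stay as the last step left them, time stands still between calls to the robot, and variables do not carry over. Pictures are saved under pics/ and viewed, at most 12 in all, crops included, and the job is handed in when it is done.

```bash
ls; mkdir -p pics; python3 - <<'E'
from rig import r
import cv2,json
for n in("scene","top"):
    cv2.imwrite(f"pics/{n}0.png",r.grab_frame(n)[:,:,::-1]); print(n,r.camera_params(n))
print(r.camera_params("wrist")); print(r.sense())
E
```

```text
pics
scene {'fx': 501.1889097012594, 'fy': 501.1889097012594, 'cx': 321.11067003760957, 'cy': 237.7522297417558, 'rvec': array([ 1.68037407,  2.13285222, -0.65253937]), 'tvec': array([ 147.25988352, -352.67494881, 1696.08298932])}
top {'fx': 510.41093241295465, 'fy': 510.41093241295465, 'cx': 308.86581662156647, 'cy': 237.70070753747493, 'rvec': array([ 2.15149604, -2.17475817,  0.07277572]), 'tvec': array([  29.68757881,  559.84572028, 1446.85263596])}
{'fx': 334.54836230228267, 'fy': 334.54836230228267, 'cx': 317.429610551656, 'cy': 234.20430206817545, 'hand_eye': array([[ 6.32034411e-04, -9.59956036e-01, -2.80149977e-01,
         7.00020000e+01],
       [ 9.99999578e-01,  4.19882465e-04,  8.17295935e-04,
         1.48797645e+00],
       [-6.66938103e-04, -2.80150375e-01,  9.59955896e-01,
        -1.17710365e+02],
       [ 0.00000000e+00,  0.00000000e+00,  0.00000000e+00,
         1.00000000e+00]])}
{'clock': 0.1, 'qpos': array([ 1.20265084e+00,  3.53630314e-01,  1.63404230e+00, -1.79177811e-05,
        1.15519588e+00, -2.40492623e-03]), 'qvel': array([ 0.00092093, -0.00200747, -0.00167948,  0.00016647,  0.00099841,
       -0.00035586]), 'joint_efforts': array([ 3.50988648e-04, -6.06353045e+01, -3.42823434e+01,  5.51314702e-05,
        4.04026592e-03, -3.11231395e-05]), 'eef_pos': array([223.39406792, 583.29794729, 255.6120868 ]), 'tcp_rot': array([-3.14031678e+00,  1.33149234e-05,  2.77585935e+00]), 'contact_force': array([-0.05891456, -0.04634019, -0.2909361 ]), 'wrist_torque': array([ 0.04183597, -0.02053725,  0.03793055]), 'grasp_force': 0.0, 'opening': 1.000806179578808}
```

View pics/scene0.png

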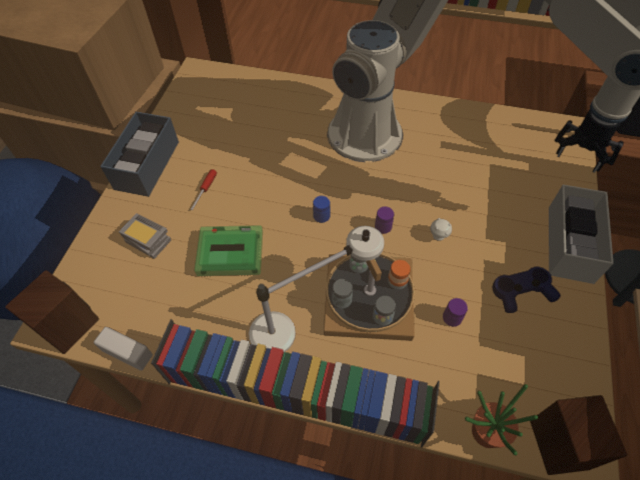

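View pics/top0.png

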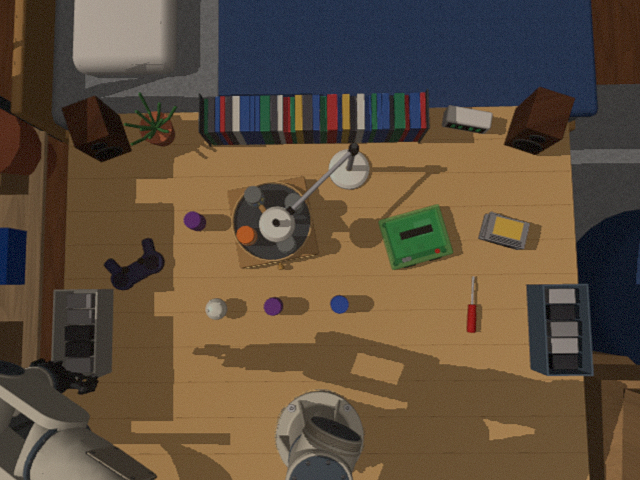

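The scene view shows the lamp foot at (273,332) and its head at (366,243) over the carousel. The top view shows the head at (277,223), console at (416,237), foot at (349,169).
Candidates in the top view: the orange lid at (246,235) is the target. The grey lids are at (253,196), (285,245) and about (295,203). The purple look-alikes at (195,221) and (274,306) and the blue one at (340,304) stay untouched. Next I'll check this in a crop.

```bash
cat > h.py <<'E'
import numpy as np,cv2
from rig import r
def cam(n):
    p=r.camera_params(n); K=np.array([[p['fx'],0,p['cx']],[0,p['fy'],p['cy']],[0,0,1]])
    if 'rvec' in p: R=cv2.Rodrigues(p['rvec'])[0]; return K,R,np.array(p['tvec'])
    s=r.sense(); from scipy.spatial.transform import Rotation as Ro
    T=np.eye(4);T[:3,:3]=Ro.from_euler('xyz',s['tcp_rot']).as_matrix();T[:3,3]=s['eef_pos']
    M=np.linalg.inv(T@p['hand_eye']); return K,M[:3,:3],M[:3,3]
def back(c,u,v,z):
    K,R,t=c; d=R.T@np.linalg.solve(K,[u,v,1]); o=-R.T@t
    return (o+d*(z-o[2])/d[2])[:2].round(1)
def proj(c,P):
    K,R,t=c; q=K@(R@np.array(P,float)+t); return (q[:2]/q[2]).round(1)
E
python3 - <<'E'
from h import *
a=cv2.imread('pics/top0.png')
cv2.imwrite('pics/topc.png',cv2.resize(a[135:285,215:465],None,fx=3.2,fy=3.2,interpolation=cv2.INTER_CUBIC))
b=cv2.imread('pics/scene0.png')
cv2.imwrite('pics/scenec.png',cv2.resize(b[210:360,185:435],None,fx=3.2,fy=3.2,interpolation=cv2.INTER_CUBIC))
E
```

```text
(no output)
```

View pics/topc.png

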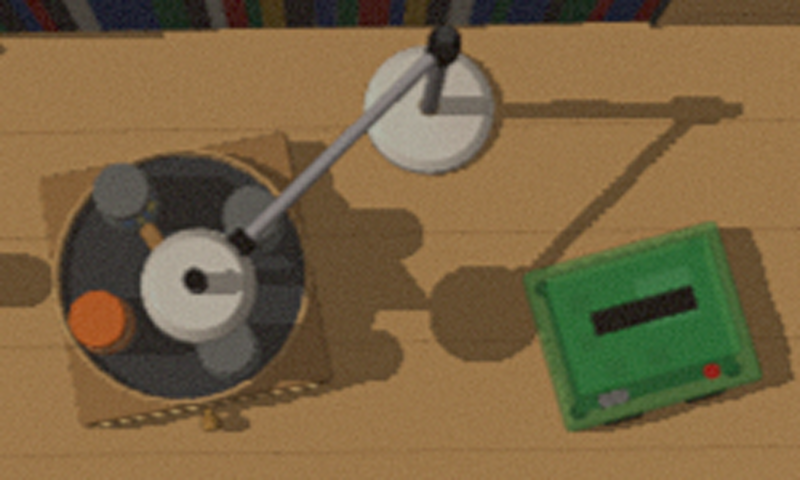

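View pics/scenec.png

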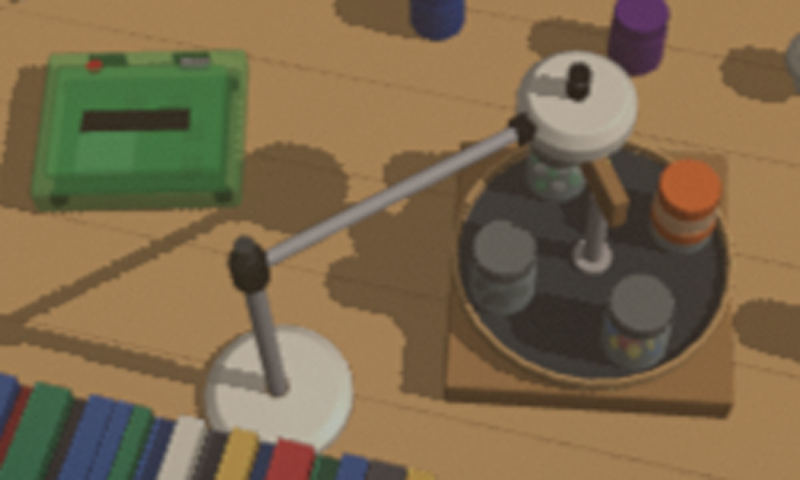

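```bash
python3 - <<'E'
from h import *
t=cam('top'); s=cam('scene')
T=lambda u,v,z: back(t,215+u/3.2,135+v/3.2,z)
S=lambda u,v,z: back(s,185+u/3.2,210+v/3.2,z)
print('post',T(431,109,8),T(444,38,263),S(279,388,8),S(248,248,263))
print('knob',T(195,278,268),S(579,67,268))
print('console',[T(*p,z) for p,z in zip([(527,268),(717,222),(760,375),(570,430)],[27]*4)], S(140,129,54))
b=[T(*p,36) for p in [(40,178),(283,133),(330,380),(85,425)]];print('base',b,np.mean(b,0))
print('base knob',T(210,421,18))
print('orange',T(97,319,120),S(690,186,120)); print('greyTL',T(121,190,120),S(641,303,120)); print('greyR',T(250,214,120),S(505,248,120)); print('greyB',T(225,345,120))
print('tray',T(183,278,60),S(593,256,50))
print('handle end', T(150,232,189), S(613,208,189),S(625,205,189),S(588,160,189))
E
```

```text
post [763.7 -98.4] [760.8 -94.2] [760.8 -95.9] [767.1 -91. ]
knob [577.3  97.3] [574.4  98.1]
console [array([ 612.5, -181.1]), array([ 652. , -352.7]), array([ 513.6, -386.3]), array([ 466.4, -216.1])] [ 578.1 -271.6]
base [array([699.2, 258.2]), array([737.3,  37.4]), array([512.9,  -2.6]), array([475. , 216.8])] [606.1  127.45]
base knob [478.1 106.3]
orange [561.7 193.6] [564.8 194.8]
greyTL [672.  173.3] [674.4 174.4]
greyR [649.9  63.3] [652.5  64.5]
greyB [538.4  85.2]
tray [603.2 126.3] [606.5 129.8]
handle end [625.  140.5] [637.8 140.7] [633.2 148.8] [601.6 115.2]
```

```bash
python3 -m jog '[[[0,0,0],[-0.0314,-0.0205,-0.025],1],[[0,0,0],[-0.0314,-0.0205,-0.025],1],[[0,0,0],[-0.0314,-0.0205,-0.025],1],[[0,0,0],[-0.0314,-0.0205,0],1],[[0,0,0],[-0.0314,-0.0205,0],1],[[0,0,0],[-0.0314,-0.0205,0],1],[[0,0,0],[-0.0314,-0.0205,0],1],[[0,0,0],[-0.0314,-0.0205,0],1],[[0,0,0],[-0.0314,-0.0205,0],1],[[0,0,0],[-0.0314,-0.0205,0],1],[[0,0,0],[-0.0314,-0.0205,0],1],[[0,0,0],[-0.0314,-0.0205,0],1]]' 30
python3 -m jog '[[[0,0,0],[-0.0314,-0.0205,0],1],[[0,0,0],[-0.0314,-0.0205,0],1],[[0,0,0],[-0.0314,-0.0205,0],1],[[0,0,0],[-0.0314,-0.0205,0],1],[[0,0,0.109],[0,0,0],0.3],[[0,0,0.109],[0,0,0],0.3],[[0,0,0.109],[0,0,0],0.3],[[0,0,0.109],[0,0,0],0.3],[[0,0,0],[0,0,0],0.3],[[0,0,0],[0,0,0],0.3]]'
python3 - <<'E'
from h import *
s=r.sense();print(s['qpos'],s['eef_pos'],s['tcp_rot'])
c=cam('wrist');cv2.imwrite('pics/w1.png',r.grab_frame('wrist')[:,:,::-1]); print(proj(c,[576,98,268]))
t=cam('scene');print([back(t,185+u/3.2,210+v/3.2,27) for u,v in[(50,52),(247,52),(240,207),(35,205)]])
E
```

```text
clock: 1.3
eef_pos: [487.9, 217.7, 331.1]
tcp_rot: [-3.141, -0.0, 2.776]
contact_force: [0.1, 0.4, 0.4]
opening: 0.998
grasp_force: 0.0
clock: 2.3
eef_pos: [575.3, 97.6, 331.1]
tcp_rot: [-3.141, -0.0, 2.343]
contact_force: [0.1, 0.5, -0.1]
opening: 0.649
grasp_force: 0.0
[ 1.65551506e-01  2.26052914e-01  1.63798479e+00 -1.69366051e-05
  1.27796972e+00 -6.06595083e-01] [575.26344104  97.63099567 331.06329889] [-3.14124264e+00 -2.23127327e-04  2.34294777e+00]
[315.4 264.6]
[array([ 503.7, -389.4]), array([ 462.5, -214.6]), array([ 617.8, -172. ]), array([ 656.5, -343.4])]
```

View pics/w1.png

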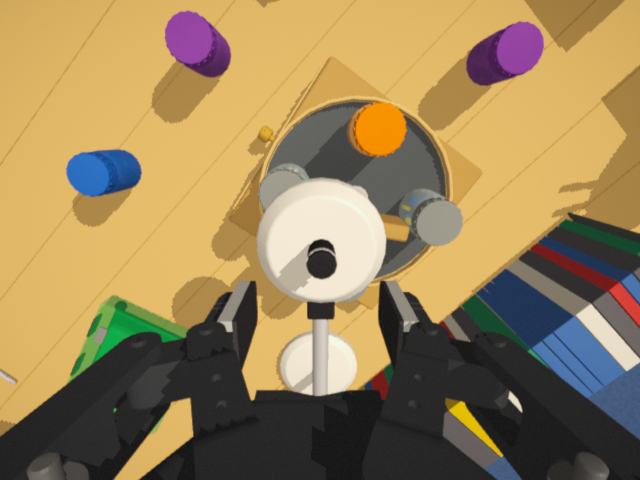

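The wrist view shows the lamp head at (321,240) with the knob at (321,262), where I expected it. The orange jar is clear at (378,130). Next I descend and pinch the knob.

```bash
python3 -m jog '[[[0,0,0],[0,0.002,0.02],0.3],[[0,0,0],[0,0,0.02],0.3],[[0,0,0],[0,0,0.012],0.3],[[0,0,0],[0,0,0.009],0.3],[[0,0,0],[0,0,0],0],[[0,0,0],[0,0,0],-0.3],[[0,0,0],[0,0,0],-1],[[0,0,0],[0,0,0],-1],[[0,0,0],[0,0,0],-1],[[0,0,0],[0,0,0],-1],[[0,0,0],[0,0,0],-1],[[0,0,0],[0,0,0],-1]]' 30
```

```text
clock: 3.55
eef_pos: [577.3, 99.1, 271.2]
tcp_rot: [3.14, 0.001, 2.34]
contact_force: [-1.3, -0.6, 6.5]
opening: 0.198
grasp_force: 29.6
```

```bash
python3 -m jog '[[[0,0,-0.03],[0,-0.008,0],-1],[[0,0,-0.0648],[-0.0006,-0.0175,0],-1],[[0,0,-0.0648],[-0.0006,-0.0175,0],-1],[[0,0,-0.0648],[-0.0006,-0.0175,0],-1],[[0,0,-0.0648],[-0.0006,-0.0175,0],-1],[[0,0,-0.0648],[-0.0006,-0.0175,0],-1],[[0,0,-0.0648],[-0.0006,-0.0175,0],-1],[[0,0,-0.0648],[-0.0006,-0.0175,0],-1],[[0,0,-0.0648],[-0.0006,-0.0175,0],-1],[[0,0,-0.0648],[-0.0006,-0.0175,0],-1],[[0,0,-0.0648],[-0.0006,-0.0175,0],-1]]'
python3 - <<'E'
from h import *
s=r.sense();p=s['eef_pos'];v=p[:2]-[762.5,-95.5];print(np.hypot(*v),np.arctan2(-v[1],-v[0]),s['tcp_rot'],s['qpos'])
E
```

```text
clock: 4.65
eef_pos: [496.5, -62.0, 271.2]
tcp_rot: [3.141, 0.0, 3.02]
contact_force: [-1.3, 2.8, 7.5]
opening: 0.2
grasp_force: 29.9
268.0637982219622 -0.12521731873511174 [3.14082357e+00 3.41269195e-04 3.02048263e+00] [-1.27752223e-01  1.42181483e-01  1.87810390e+00  8.56541827e-04
  1.12097126e+00 -1.57781096e+00]
```

```bash
python3 -m jog '[[[0,0,-0.0648],[-0.0006,-0.0175,0],-1],[[0,0,-0.0648],[-0.0006,-0.0175,0],-1],[[0,0,-0.0648],[-0.0006,-0.0175,0],-1],[[0,0,-0.0648],[-0.0006,-0.0175,0],-1],[[0,0,-0.0648],[-0.0006,-0.0175,0],-1],[[0,0,-0.0648],[-0.0006,-0.0175,0],-1],[[0,0,-0.0648],[-0.0006,-0.0175,0],-1],[[0,0,-0.0648],[-0.0006,-0.0175,0],-1],[[0,0,-0.0648],[-0.0006,-0.0175,0],-1],[[0,0,-0.0648],[-0.0006,-0.0175,0],-1],[[0,0,0],[0,0,0],-1],[[0,0,0],[0,0,0],-1]]'
python3 - <<'E'
from h import *
s=r.sense();p=s['eef_pos'];v=p[:2]-[762.5,-95.5];print(np.hypot(*v),np.arctan2(-v[1],-v[0]),s['tcp_rot'],s['qpos'])
E
```

```text
clock: 5.85
eef_pos: [531.3, -232.0, 271.2]
tcp_rot: [-3.14, -0.001, -2.618]
contact_force: [-5.5, -4.7, 8.0]
opening: 0.197
grasp_force: 29.9
268.4639795098701 0.5333258111493345 [-3.13955840e+00 -1.04996201e-03 -2.61766221e+00] [-4.13138532e-01  2.68445575e-01  1.71735249e+00 -2.24189608e-03
  1.15477799e+00 -2.50696142e+00]
```

```bash
python3 -m jog '[[[0,0,-0.053],[-0.0004,-0.0143,0],-1],[[0,0,-0.053],[-0.0004,-0.0143,0],-1],[[0,0,-0.053],[-0.0004,-0.0143,0],-1],[[0,0,-0.053],[-0.0004,-0.0143,0],-1],[[0,0,0],[0,0,0],-1],[[0,0,0],[0,0,0],-1],[[0,0,0],[0,0,0],-1]]'
python3 - <<'E'
from h import *
s=r.sense();p=s['eef_pos'];v=p[:2]-[762.5,-95.5];print(np.hypot(*v),np.arctan2(-v[1],-v[0]),s['tcp_rot'],s['qpos'][5])
E
```

```text
clock: 6.55
eef_pos: [565.1, -277.9, 271.2]
tcp_rot: [-3.139, -0.001, -2.405]
contact_force: [-2.7, -6.1, 5.5]
opening: 0.196
grasp_force: 29.8
268.7656701573222 0.7459695914730854 [-3.13928741e+00 -1.35516399e-03 -2.40544132e+00] -2.76445986998279
```

Now I release slowly, rise, and look.

```bash
python3 -m jog '[[[0,0,0],[0,0,0],-0.4],[[0,0,0],[0,0,0],-0.2],[[0,0,0],[0,0,0],0],[[0,0,0],[0,0,0],0.3],[[0,0,0],[0,0,0],0.3],[[0,0,0],[0,0,-0.02],0.3],[[0,0,0],[0,0,-0.03],0.3],[[0,0,0],[0,0,-0.03],0.3],[[0,0,0.14],[0,0.03,0],1],[[0,0,0.14],[0,0.03,0],1],[[0,0,0.14],[0,0.03,0],1],[[0,0,0.14],[0,0.03,0],1]]'
python3 -m jog '[[[0,0,0.14],[0,0.03,0],1],[[0,0,0.14],[0,0.03,0],1],[[0,0,0.14],[0,0.03,0],1],[[0,0,0],[0,0,0],1],[[0,0,0],[0,0,0],1]]'
python3 - <<'E'
from h import *
print(r.sense()['qpos'])
for n,(y,x) in {'top':(135,215),'scene':(200,185)}.items():
    a=r.grab_frame(n)[:,:,::-1]; cv2.imwrite(f'pics/{n}2f.png',a)
    cv2.imwrite(f'pics/{n}2.png',cv2.resize(a[y:y+160,x:x+250],None,fx=3.2,fy=3.2,interpolation=cv2.INTER_CUBIC))
E
```

```text
clock: 7.75
eef_pos: [504.6, -173.2, 350.3]
tcp_rot: [-3.142, 0.0, -2.972]
contact_force: [0.7, 0.5, -0.5]
opening: 1.0
grasp_force: 0.0
clock: 8.25
eef_pos: [502.4, -84.3, 350.4]
tcp_rot: [-3.141, 0.0, 2.902]
contact_force: [-0.0, 0.6, 0.3]
opening: 1.004
grasp_force: 0.0
[-1.68953681e-01  8.82166214e-02  1.76035571e+00 -3.58175446e-04
  1.29276029e+00 -1.49997692e+00]
```

View pics/top2.png

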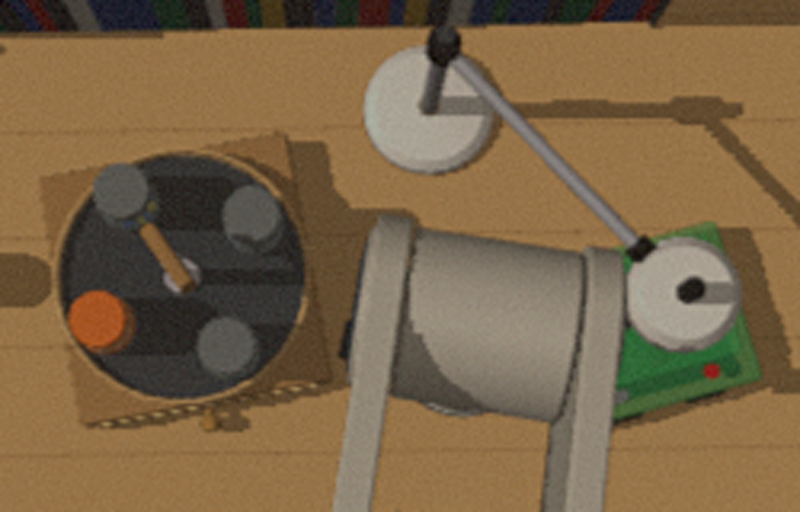

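View pics/scene2.png

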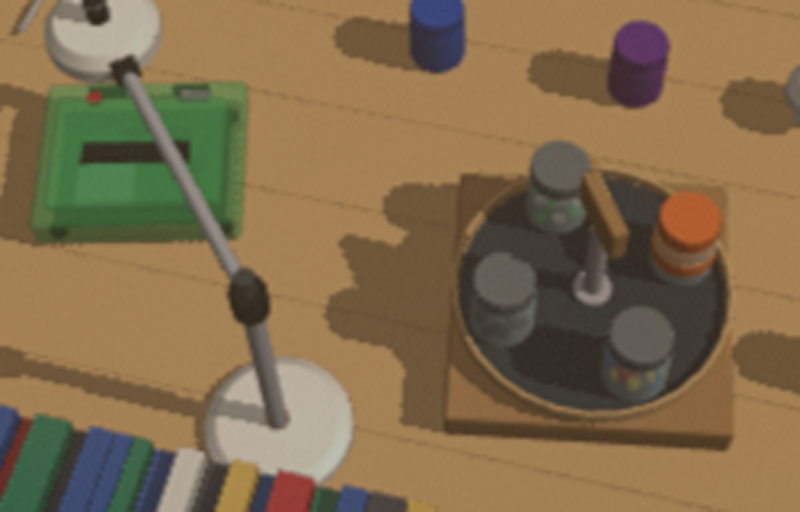

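The lamp head is now over the console, with its knob at (692,290) in the top crop. The carousel is fully visible: the handle runs from (149,229) to (183,283) and the orange lid is at (97,319).

```bash
python3 - <<'E'
from h import *
t=cam('top'); s=cam('scene')
T=lambda u,v,z: back(t,215+u/3.2,135+v/3.2,z)
S=lambda u,v,z: back(s,185+u/3.2,200+v/3.2,z)
print('knob',T(691,290,268),S(97,5,268))
J=np.array([T(97,319,120),T(121,189,120),T(251,214,120),T(226,346,120)]);print(J,J.mean(0))
K=np.array([S(690,216,120),S(641,334,120),S(505,279,120),S(561,168,120)]);print(K,K.mean(0))
h=np.array([T(149,229,189),T(183,283,189)]);d=h[0]-h[1];print('handleT',h,h.mean(0),np.arctan2(d[1],d[0]))
h=np.array([S(591,178,189),S(617,241,189)]);d=h[0]-h[1];print('handleS',h,h.mean(0),np.arctan2(d[1],d[0]))
c=np.array([605.5,128.])
b=np.array([T(*p,36) for p in [(40,178),(283,133),(330,380),(85,425)]]);g=np.array([S(*p,36) for p in[(458,175),(728,186),(733,432),(447,428)]]);print(b.mean(0),g,g.mean(0))
# base yaw: edges
for B in(b,np.array([g[2],g[3],g[0],g[1]])):
    e=[B[0]-B[3],B[1]-B[2]];f=[B[0]-B[1],B[3]-B[2]]
    print('yaw',[np.arctan2(v[1],v[0]) for v in e],[np.arctan2(v[1],v[0])-np.pi/2 for v in f])
k=T(210,421,18)-c;print('knobdir',np.arctan2(-k[1],-k[0]))
for X in(J,K):
    c=X.mean(0)
    o=X[0]-c;print('orange ang',np.arctan2(o[1],o[0]),np.hypot(*o))
E
```

```text
knob [ 563.6 -275.4] [ 573.5 -270. ]
[[561.7 193.6]
 [672.9 173.3]
 [649.8  62.5]
 [537.5  84.4]] [605.475 128.45 ]
[[563.  194.5]
 [673.5 174.3]
 [651.6  64.3]
 [542.6  86.7]] [607.675 129.95 ]
handleT [[627.4 141.3]
 [583.2 113.9]] [605.3 127.6] 0.5549303550434594
handleS [[589.  115.1]
 [637.9 143.7]] [613.45 129.4 ] -2.6123746224345066
[606.1  127.45] [[518.   -4.5]
 [475.3 224.2]
 [698.3 259.4]
 [747.2  40.7]] [609.7  129.95]
yaw [np.float64(0.18259966785968096), np.float64(0.17640036644507426)] [np.float64(0.17087170540045515), np.float64(0.17105571939306374)]
yaw [np.float64(0.15655582162350695), np.float64(0.19470919962291386)] [np.float64(0.21997575506179623), np.float64(0.1845822331437892)]
knobdir 0.16871055015199926
orange ang 2.162420822632135 78.49059258917586
orange ang 2.176200000652769 78.50196255508517
```

```bash
python3 -m jog '[[[0,0,0],[-0.0083,0.0385,0],1],[[0,0,0],[-0.0083,0.0385,0],1],[[0,0,0],[-0.0083,0.0385,0],1],[[0,0,0],[-0.0083,0.0385,0],1],[[0,0,0],[-0.0083,0.0385,0],1],[[0,0,0],[-0.0083,0.0385,0],1],[[0,0,0.138],[0,0,0],1],[[0,0,0.138],[0,0,0],1],[[0,0,0.138],[0,0,0],1],[[0,0,0.138],[0,0,0],1],[[0,0,0.138],[0,0,0],1],[[0,0,0.138],[0,0,0],1]]'
python3 -m jog '[[[0,0,0.138],[0,0,-0.01],1],[[0,0,0.138],[0,0,0],1],[[0,0,0.138],[0,0,0],1],[[0,0,0.138],[0,0,0],1],[[0,0,0.138],[0,0,0],1],[[0,0,0.138],[0,0,0],1],[[0,0,0.138],[0,0,0],1],[[0,0,0.138],[0,0,0],1],[[0,0,0.138],[0,0,0],1],[[0,0,0.138],[0,0,0],1],[[0,0,0.138],[0,0,0],0.3],[[0,0,0],[0,0,0],0.3]]'
python3 - <<'E'
from h import *
print(r.sense()['qpos'])
c=cam('wrist');a=r.grab_frame('wrist')[:,:,::-1];cv2.imwrite('pics/w2.png',a)
ca=np.cos(.56);sa=np.sin(.56)
print([proj(c,[605.5+k*ca,128+k*sa,189]) for k in(-30,0,30)])
np.save('c2.npy',np.c_[c[0],c[1],c[2]])
E
```

```text
clock: 9.55
eef_pos: [606.9, 126.3, 350.0]
tcp_rot: [-3.141, 0.0, 2.064]
contact_force: [0.3, -0.0, 0.7]
opening: 1.0
grasp_force: 0.0
clock: 10.75
eef_pos: [606.8, 126.4, 360.0]
tcp_rot: [3.142, 0.0, 0.55]
contact_force: [-0.2, 1.2, -0.9]
opening: 0.693
grasp_force: 0.0
[ 2.02983829e-01  2.67327536e-01  1.52182888e+00 -1.83256719e-04
  1.35277559e+00  1.22405875e+00]
[array([315.5, 254.3]), array([315.1, 222.5]), array([314.7, 188.9])]
```

View pics/w2.png

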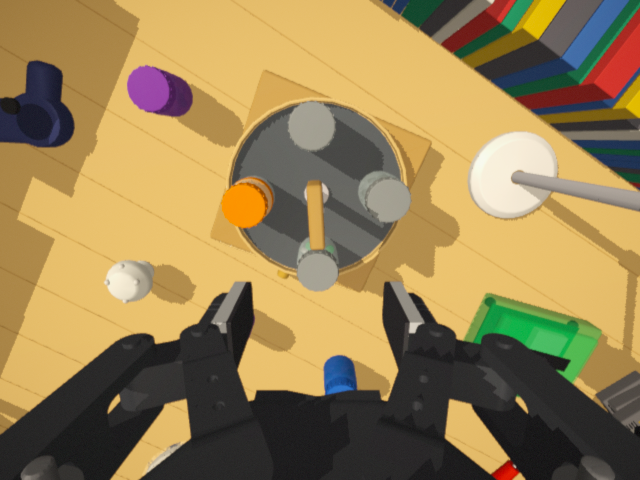

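The handle sits centred between the jaws at (316,218) and lies along the tool's x axis. The four jars are standing and the orange one is at (247,203). Next I descend and grip the handle.

```bash
python3 -m jog '[[[0,0,-0.02],[-0.002,0,0.04],0.3],[[0,0,0],[0,0,0.04],0.3],[[0,0,0],[0,0,0.04],0.3],[[0,0,0],[0,0,0.03],0.3],[[0,0,0],[0,0,0.02],0.3],[[0,0,0],[0,0,0.012],0.3],[[0,0,0],[0,0,0],0],[[0,0,0],[0,0,0],-0.3],[[0,0,0],[0,0,0],-1],[[0,0,0],[0,0,0],-1],[[0,0,0],[0,0,0],-1],[[0,0,0],[0,0,0],-1]]' 40
python3 -m jog '[[[0,0,0],[0,0,0],-1],[[0,0,0],[0,0,0],-1]]'
```

```text
clock: 12.0
eef_pos: [605.1, 127.1, 179.9]
tcp_rot: [-3.141, -0.002, 0.572]
contact_force: [-2.8, 3.1, 6.3]
opening: 0.157
grasp_force: 40.6
clock: 12.2
eef_pos: [605.1, 127.1, 179.9]
tcp_rot: [-3.142, -0.002, 0.572]
contact_force: [-3.5, 2.9, 6.6]
opening: 0.157
grasp_force: 40.6
```

```bash
python3 -m jog '[[[0,0,-0.015],[0,0,0],-1],[[0,0,-0.03],[0,0,0],-1],[[0,0,-0.045],[0,0,0],-1],[[0,0,-0.055],[0,0,0],-1],[[0,0,-0.055],[0,0,0],-1],[[0,0,-0.055],[0,0,0],-1],[[0,0,-0.055],[0,0,0],-1],[[0,0,-0.055],[0,0,0],-1],[[0,0,-0.055],[0,0,0],-1],[[0,0,-0.055],[0,0,0],-1],[[0,0,-0.055],[0,0,0],-1],[[0,0,-0.055],[0,0,0],-1]]'
python3 -m jog '[[[0,0,-0.055],[0,0,0],-1],[[0,0,-0.055],[0,0,0],-1],[[0,0,-0.055],[0,0,0],-1],[[0,0,-0.055],[0,0,0],-1],[[0,0,-0.055],[0,0,0],-1],[[0,0,-0.055],[0,0,0],-1],[[0,0,-0.055],[0,0,0],-1],[[0,0,-0.055],[0,0,0],-1],[[0,0,-0.045],[0,0,0],-1],[[0,0,-0.03],[0,0,0],-1],[[0,0,-0.015],[0,0,0],-1],[[0,0,0],[0,0,0],-1]]'
python3 - <<'E'
from h import *
for n,(y,x) in {'top':(135,215),'scene':(200,185)}.items():
    a=r.grab_frame(n)[:,:,::-1]; cv2.imwrite(f'pics/{n}3f.png',a)
    cv2.imwrite(f'pics/{n}3.png',cv2.resize(a[y:y+160,x:x+250],None,fx=3.2,fy=3.2,interpolation=cv2.INTER_CUBIC))
E
```

```text
clock: 13.4
eef_pos: [606.1, 126.4, 179.8]
tcp_rot: [3.138, -0.001, 1.159]
contact_force: [1.3, -1.3, 4.1]
opening: 0.157
grasp_force: 40.0
clock: 14.6
eef_pos: [607.2, 126.2, 179.9]
tcp_rot: [3.136, 0.001, 1.688]
contact_force: [7.7, -2.5, 0.3]
opening: 0.162
grasp_force: 39.5
```

View pics/scene3.png

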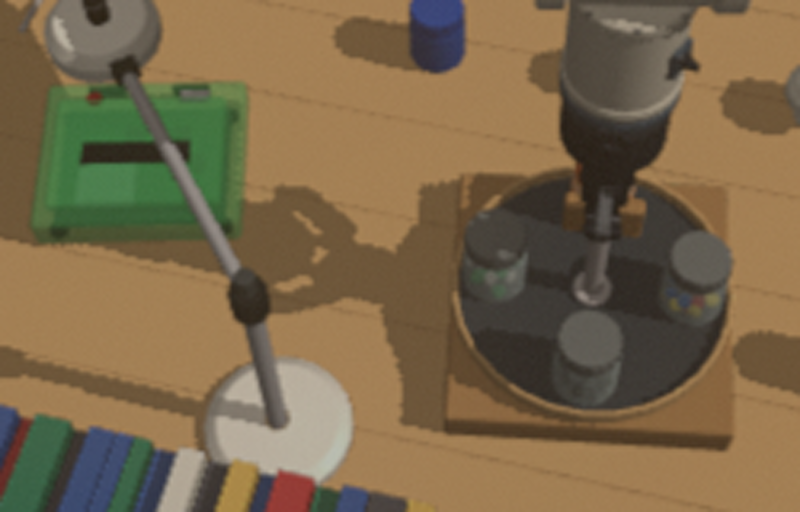

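```bash
python3 - <<'E'
from h import *
s=cam('scene'); S=lambda u,v,z: back(s,185+u/3.2,200+v/3.2,z)
a,b,c=[S(*p,120) for p in[(496,241),(697,258),(590,340)]];print(a,b,c)
m=np.array([606.5,129]);
print('opp->orange ang',np.arctan2(*(m-c)[::-1])%6.283,'from LR',(np.arctan2(*(b-a)[::-1])+np.pi/2)%6.283, 'mid',(a+b)/2)
w=cam('wrist');g=r.grab_frame('wrist')[:,:,::-1]
cv2.imwrite('pics/w3.png',g)
f=np.pi+.175;print('expected orange lid',proj(w,[606.5+79*np.cos(f),128.5+79*np.sin(f),120]))
E
```

```text
[620.5  50.3] [599.1 205.6] [687.4 137.7]
opp->orange ang 3.2485358091582888 from LR 3.278528089008084 mid [609.8  127.95]
expected orange lid [174.5 272.1]
```

View pics/w3.png

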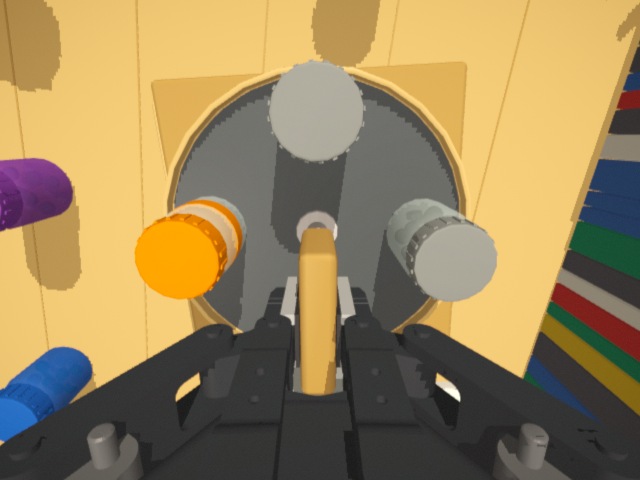

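The orange lid is at (180,260) in the wrist view, the grey lids are at (451,260) and (316,110), and the base's left edge runs from (153,82) to (465,64). The handle is gripped. The carousel still needs a few more hundredths of a radian.

```bash
python3 - <<'E'
from h import *
w=cam('wrist');print(r.sense()['tcp_rot'],r.sense()['wrist_torque'])
o,g,t=[back(w,*p,120) for p in[(180,260),(451,260),(316,110)]];print(o,g,t)
A=lambda v:np.arctan2(v[1],v[0])%6.2832
print('o-g',A(o-g),'t side',A(t-(o+g)/2)+np.pi/2)
e,f=back(w,153,82,36),back(w,465,64,36);print(e,f,'base front',A(e-f))
E
```

```text
[3.13586088e+00 6.62431688e-04 1.68722604e+00] [-0.09916269 -0.4850336   0.05865164]
[531.8 122.5] [684.1 140.1] [598.8 210.5]
o-g 3.256658402306321 t side 3.2566130301220855
[480.  221.5] [699.9 259.4] base front 3.3122816435615614
```

```bash
python3 -m jog '[[[0,0,-0.02],[0,0,0],-1],[[0,0,-0.02],[0,0,0],-1],[[0,0,-0.01],[0,0,0],-1],[[0,0,0],[0,0,0],-1],[[0,0,0],[0,0,0],-1],[[0,0,0],[0,0,0],-1],[[0,0,0],[0,0,0],-1]]'
python3 - <<'E'
from h import *
print(r.sense()['tcp_rot'],r.sense()['wrist_torque'],r.sense()['qvel'])
g=r.grab_frame('wrist')[:,:,::-1];cv2.imwrite('pics/w4.png',g)
E
```

```text
clock: 15.45
eef_pos: [607.3, 126.2, 179.9]
tcp_rot: [3.136, 0.001, 1.737]
contact_force: [6.7, -2.6, 0.4]
opening: 0.158
grasp_force: 39.5
[3.13574268e+00 9.48868453e-04 1.73720819e+00] [-0.06070704 -0.55056803  0.00647543] [-0.00181985 -0.00029291  0.00016466 -0.00073221  0.00024991  0.00057017]
```

View pics/w4.png

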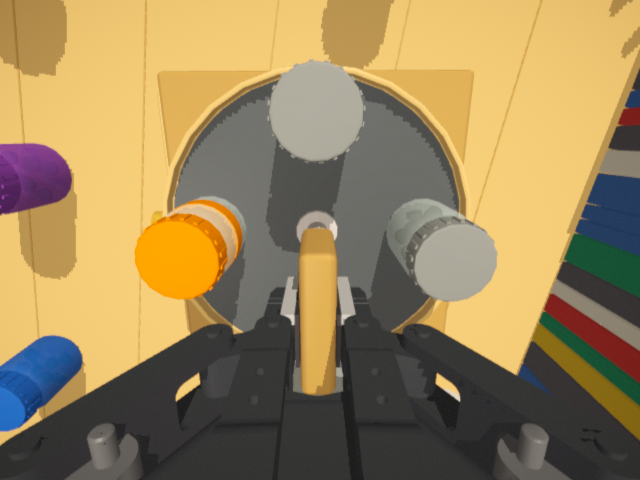

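The base edge, from (160,72) to (472,70), is now parallel to the line from the orange jar to the grey one opposite. The brass knob shows at (157,217), directly in front of the orange jar. All the jars are standing and the grip is holding.

```bash
python3 -c "
from rig import r
print(r.sign_off())"
```

```text
the job is handed in; nothing more can be done
None
```

I swung the lamp head over the middle of the console (about 6 mm off by my measurements), then turned the carousel until the orange-lidded jar stood at the front behind the brass knob, with all four jars upright, and handed in at about 15.5 s with the handle still gripped.

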